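# Brush the break-off tabs out of the module nest

## Task

The three tan break-off tabs left in the groove of the black break-off nest have to come out before the next module. Swing the nest's press frame right up to its stops by its black thumb bar, take the static brush from its leaning stand and sweep the tabs along the groove and off the chute into the scrap pan, never touching them with the fingers. Then put the brush back in its stand, bristles down on the foot, lower the press frame gently until it is fully closed, and leave everything else where it is.

Things in the scene. Friction and masses are not known exactly. Their poses are not given: they have to be found in the camera images.
- test_nest: Black fixed nest, 140 x 180 mm. Origin: under its middle on the bench; x away from the robot side, y to the chute side, z up. An aluminium insert has a straight groove along y: floor z = 41, between walls at x = -36 and x = -8 (wall tops z = 49), y = -55 to 55; floor runs on as a chute (same width, cheeks to z = 51) to its open end at y = 103, over the pan (mm).
- test_nest_press (a joint): Press frame's hinge, rad: 0 closed (flat), 0.95 fully up at its stops, leaning over the groove. Axis along nest y through nest x = 62, z = 52 mm. Stiff: stays where left, 3 to 5 N at the thumb bar lifts it, 0.5 to 2 N pushes it down. Closed, the frame's top is at z = 58 mm, 120 mm wide; its front bar is at nest x = -60 to -52, underside z = 46. The nest's top in front of the groove is z = 30, from x = -64.
- thumb_bar_end (a point): Point on the black thumb bar that sticks out from the press frame's front edge: 8 mm behind its free end, in mid-thickness. The bar is 30 mm wide along nest y, 8 mm thick (z = 49 to 57 when closed) and free from nest x = -98 to -76 mm when closed. It can be pinched across its width from above; the frame turns freely in such a pinch. With the frame up, its end is at nest x = -34, z = 180. The steel latch below hangs open.
- scrap_pan: Loose black open pan, 96 x 104 mm, walls 24 mm high and 2.5 mm thick, standing under the chute's end, beside the nest. Origin under its middle.
- tab_1: Loose tan break-off tab, 18 x 14 x 10 mm block, 11 to 19 g, lying somewhere in the groove. Origin under its middle, z up.
- tab_2: Loose tan break-off tab, 18 x 14 x 10 mm block, 11 to 19 g, lying somewhere in the groove. Origin under its middle, z up.
- tab_3: Loose tan break-off tab, 18 x 14 x 10 mm block, 11 to 19 g, lying somewhere in the groove. Origin under its middle, z up.
- brush: Black static brush, 157 mm long, 10 mm thick. y runs along it: bristle tips at y = -79 (24 mm wide along x), handle end at y = 78, 13 mm wide there and 15 to 17 mm at y = 40. z is its thickness, 0 to 10 (mm). Starts in the groove of its stand, bristles down, 39 g.
- brush_tip (a point): Middle of the bristle tips, 79 mm from the brush's origin along -y, in mid-thickness.
- brush_groove: Fixed leaning groove of the brush stand. z: up along the groove (leans 30 degrees from vertical, top towards the robot side), y: across it, x: away from its back. Clear width 15 mm along y between cheeks from z = -82 to 6 mm, open on the +x side. In place, the brush's y runs along this z and its x along this x, its origin at x = 1.5, y = 5, z = 0 mm; the handle above z = 10 is free on all sides.
- groove_foot (a point): Middle of the groove's foot, on which the bristle tips stand; 79.5 mm below the groove's origin along -z.
- solvent_bottle: Bystander, not to be moved: clear dispensing bottle with blue collar and steel cup on top, 62 mm across, 122 mm tall.
- cotton_buds: Bystander, not to be moved: round tub of pink cotton buds, 77 mm across, 80 mm tall.
- timer: Bystander, not to be moved: small grey bench timer, 32 x 58 mm, 45 mm tall.
- tape_roll: Bystander, not to be moved: roll of green tape lying flat, 98 mm across, 19 mm thick.
- module_a: Bystander, not to be moved: finished stick module: tan plate with a black round stick, 42 x 68 x 10 mm.
- module_b: Bystander, not to be moved: finished stick module: tan plate with a black round stick, 42 x 68 x 10 mm.
- parts_box: Bystander, not to be moved: small blue and grey lidded parts box, 60 x 68 x 25 mm.
There are look-alikes about, which are no part of the job. There is more than one size of the brush; the job needs the larger.

How it is judged:
On the way, in this order (a step that is already met when the one before it is completed fails the run):
1. the press frame is swung fully up (value of joint test_nest_press above 0.85 rad), for 0.2 s.
2. all three tabs lie in the scrap pan, the press frame still up (x of tab_1 in the frame of scrap_pan between -0.046 and 0.046 m and y of tab_1 in the frame of scrap_pan between -0.05 and 0.05 m and z of each of tab_1, tab_2, tab_3 in the frame of scrap_pan below 0.024 m and x of tab_2 in the frame of scrap_pan between -0.046 and 0.046 m and y of tab_2 in the frame of scrap_pan between -0.05 and 0.05 m and x of tab_3 in the frame of scrap_pan between -0.046 and 0.046 m and y of tab_3 in the frame of scrap_pan between -0.05 and 0.05 m and value of joint test_nest_press above 0.6 rad), for 0.2 s.
3. the brush stands in its stand again, bristles on the foot, the press frame still up (distance between brush_tip and groove_foot below 0.012 m and angle between the y axis of brush and the z axis of brush_groove, either way round below 0.12 rad and contact force between the fingers and brush below 0.1 N and value of joint test_nest_press above 0.6 rad), for 0.2 s.
4. the press frame is closed (value of joint test_nest_press below 0.04 rad), for 0.2 s.
At the end, for the whole second after the job is handed in: All three tabs are at rest in the scrap pan, below its rim; the brush stands released in its stand's groove, its bristle tips within 12 mm of the middle of the foot and its length within 0.12 rad of the groove; the press frame is closed to within 0.04 rad (x of tab_1 in the frame of scrap_pan between -0.046 and 0.046 m and y of tab_1 in the frame of scrap_pan between -0.05 and 0.05 m and z of each of tab_1, tab_2, tab_3 in the frame of scrap_pan below 0.024 m and x of tab_2 in the frame of scrap_pan between -0.046 and 0.046 m and y of tab_2 in the frame of scrap_pan between -0.05 and 0.05 m and x of tab_3 in the frame of scrap_pan between -0.046 and 0.046 m and y of tab_3 in the frame of scrap_pan between -0.05 and 0.05 m and distance between brush_tip and groove_foot below 0.012 m and angle between the y axis of brush and the z axis of brush_groove, either way round below 0.12 rad and value of joint test_nest_press below 0.04 rad and linear speed of each of tab_1, tab_2, tab_3, brush, scrap_pan below 0.02 m/s); the robot touches nothing.
It fails at once if a tab is touched by the fingers or the arm (contact force between any of the fingers, the arm and tab_1 above 0.2 N or contact force between any of the fingers, the arm and tab_2 above 0.2 N or contact force between any of the fingers, the arm and tab_3 above 0.2 N).
It fails at once if the press frame is dropped or slammed (over 2.5 rad/s downwards) (velocity of joint test_nest_press below -2.5 rad/s).
It fails at once if the scrap pan is shoved by over 25 mm (distance of scrap_pan from where it was at the start of the episode above 0.025 m).
It fails at once if a bystander is moved by over 20 mm (distance of any of solvent_bottle, cotton_buds, timer, tape_roll, module_a, module_b, parts_box from where it was at the start of the episode above 0.02 m).
It also fails if it takes over 72 s, if anything falls off the work surface, if the arm or the gripper's body presses on something with over 40 N, if the wrist force passes 120 N, or if a joint passes its speed limit or range.

## Robot

A 7-joint arm with a two-finger parallel gripper is mounted at the origin on a cart in front of the work surface, level with it; the furniture and walls round the work are solid. World frame = base frame: x ahead of the robot, y to its left, z up, the work surface at z = 0. Lengths are in m, angles in rad, forces in N, time in s.
With the tool pointing down it reaches from about 0.4 to 0.9 m from the base axis. Payload 5.6 kg.
Tool frame: the origin (TCP) lies midway between the tips of the shut fingers; the grasp point (between the pads) lies 19 mm behind it; y points along the fingers, z is the direction in which the jaws open and shut, and the axes are right-handed (so a half turn about y gives the same grasp; the last joint's range is limited). The gripper opens to 92 mm and grips with 3 to 60 N. Pads are 20 mm wide; open, the fingers measure 128 mm over their backs; the gripper's body (75 mm by 189 mm) begins 69 mm behind the grasp point.
Start: joints at [1.223, 0.468, -0.012, 1.603, 0.006, 1.071, -0.056], TCP at [0.195, -0.62, 0.185] pointing down, gripper open.
Joint ranges: [-2.53, 2.53], [-0.31, 2.02], [-1.57, 1.55], [0.28, 2.44], [-1.29, 4.43], [0.15, 1.84], [-2.92, 2.92]. Speed limits (rad/s): [2.57, 2.57, 3.14, 3.14, 3.14, 3.14, 3.14].

## Interface

Orientations are given as a 3x3 rotation matrix whose columns are the frame's x, y, z axes.
In Python, from station import env, effector, solver, viewer, workorder, search_frame, tip_of gives the robot as it stands. Calls block until the motion is done:
- env.reach(position, orientation): joint-space move of the TCP to a pose.
- env.movel(position, frame=None, rate=0.15): straight line of the TCP; frame=None keeps the orientation; rate is the mean speed in m/s.
- env.goto_joints(angles): joint-space move.
- effector.release() and effector.grasp(squeeze=None): open the fingers fully, or close them until they stop; squeeze is the grip in N (None keeps the last).
- env.pause(seconds).
- solver.inverse_kinematics(position, orientation): joint angles nearest the present ones, or None.
- env.sense(): the state.
- viewer.read_camera(name): name is "side" or "top" or "wrist"; returns (picture, depth): 480x640x3 uint8, red, green, blue; 480x640 float32, m along the optical axis (not along the pixel's ray), 0 where there is no reading.
- viewer.camera_info(name): a dict with "intrinsics" (3x3 intrinsics, pixels), "dist_coeffs" ([k1, k2, p1, p2, k3] as OpenCV has them; the pictures are not rectified), "eye" and "rotation" of the camera in the world; the wrist camera has in their place "T_tool_cam" (4x4, takes a point from camera to tool coordinates, whose origin is the TCP and whose axes are the tool frame's). Camera axes: x right, y up, looking along -z (the intrinsics and any distortion apply to the point x, -y, -z); pixel columns grow to the right and rows downward; lengths in m; the calibration is good to about 2 mm. A picture is of the moment at which its call begins: read the wrist's pose just before it. camera_info takes no time and is no camera call.
A pose or a line that the arm cannot do raises env.PlanningError and nothing moves.
- workorder.finish_job(): hands the job in, once; it reports no verdict.
Trained networks look in the newest picture that a camera, given by its name, has taken for a name from the list of things; names that differ only in an ending like _2 or _b are one class to them, and where a whole thing is asked for, a point or a joint stands for the part that bears it (a point fixed in the world has none). Each returns a list of dicts, best first, with "score" (0 to 1); they miss things now and then, are a little off and sometimes report something else, mostly with a low value. They report only what shows in the picture. A call takes as long as a camera call. They do not tell look-alikes from the thing itself.
- search_frame(camera, name): "at" ([x, y, z] in m, in world coordinates, good to about 4 mm: the middle of the surface that is visible of it).
- tip_of(camera, name): "at" ([x, y, z] in m, in world coordinates, good to about 4 mm: a listed point, or the origin of a listed thing).
The state is a dict: "t": time; "joint_positions": joint angles; "joint_velocities": joint speeds; "tau": joint torques, N m; "ee_pos": TCP position; "tcp_rot": TCP orientation; "wrist_force": force on the tool from outside, world axes, zero at the start; "moment": the same for the moment, N m; "gripper_width": finger opening in m.
Only numpy, scipy, OpenCV 4.12 (cv2) and the standard library are available. Lean on these libraries where they do the work, as an engineer would, in place of code of your own. Each camera call takes 0.05 s, during which the arm holds its last target. There are 200 camera calls.

## Working session

There is one attempt and no reset: what is moved stays moved. The work goes in short steps, each a Python script; the robot and the scene stay as the last script left them, time stands still between calls to the robot, and variables do not carry over. Pictures are saved under pics/ and viewed, about 8 in all and at most 12, crops included, and the job is handed in when it is done.

```bash
ls; mkdir -p pics
cat > h.py <<'E'
import numpy as np, cv2
from station import env, effector, solver, viewer, workorder, search_frame, tip_of
def snap(cam,name,crop=None,scale=1):
    s=env.sense(); p,d=viewer.read_camera(cam)
    q=p if crop is None else p[crop[1]:crop[3],crop[0]:crop[2]]
    if scale!=1: q=cv2.resize(q,None,fx=scale,fy=scale,interpolation=cv2.INTER_CUBIC)
    cv2.imwrite(f'pics/{name}.png',q[:,:,::-1]); np.savez(f'pics/{name}.npz',p=p,d=d,pos=s['ee_pos'],rot=s['tcp_rot'])
    return p,d,s
def pose(cam,s):
    i=viewer.camera_info(cam)
    if 'eye' in i: return np.array(i['rotation']),np.array(i['eye'])
    T=np.array(i['T_tool_cam']); R=np.array(s['tcp_rot']); return R@T[:3,:3], R@T[:3,3]+np.array(s['ee_pos'])
def cloud(cam,d,s):
    i=viewer.camera_info(cam); K=np.array(i['intrinsics']);D=np.array(i['dist_coeffs'],float)
    u,v=np.meshgrid(np.arange(640.),np.arange(480.))
    n=cv2.undistortPoints(np.stack([u,v],-1).reshape(-1,1,2),K,D).reshape(480,640,2)
    P=np.stack([n[...,0]*d,-n[...,1]*d,-d],-1); R,e=pose(cam,s)
    W=P@R.T+e; W[d==0]=np.nan; return W
def proj(cam,pts,s=None):
    i=viewer.camera_info(cam); R,e=pose(cam,s); c=(np.atleast_2d(pts)-e)@R; c=c*[1,-1,-1]
    return cv2.projectPoints(c.reshape(-1,1,3),np.zeros(3),np.zeros(3),np.array(i['intrinsics']),np.array(i['dist_coeffs'],float))[0].reshape(-1,2)
def load(name):
    z=np.load(f'pics/{name}.npz'); return z['p'],z['d'],dict(ee_pos=z['pos'],tcp_rot=z['rot'])
E
python3 - <<'E'
from h import *
np.set_printoptions(precision=3,suppress=True)
for c in('top','side'):
    snap(c,c+'0'); i=viewer.camera_info(c); print(c,i['eye'],np.array(i['rotation']).tolist())
    for n in('test_nest','thumb_bar_end','scrap_pan','tab_1','brush','brush_tip','brush_groove','groove_foot'):
        print(n,[(np.round(r['at'],3).tolist(),round(r['score'],2)) for r in tip_of(c,n)])
    for n in('solvent_bottle','cotton_buds','timer','tape_roll','module_a','parts_box'):
        print(n,[(np.round(r['at'],3).tolist(),round(r['score'],2)) for r in search_frame(c,n)])
print(env.sense()['t'])
E
```

```text
pics
top [ 0.441 -0.056  1.19 ] [[0.02369619799665882, 0.9915005298500972, -0.12792650041128933], [-0.9990650648342546, 0.028114330818343258, 0.03284175132911104], [0.03615918179701467, 0.12702867278537244, 0.9912397438875001]]
test_nest [([0.66, -0.004, 0.001], 0.65)]
thumb_bar_end [([0.575, -0.023, 0.054], 0.95)]
scrap_pan [([0.613, 0.137, 0.0], 0.86)]
tab_1 [([0.639, 0.023, 0.038], 0.6), ([0.639, -0.006, 0.039], 0.42), ([0.645, -0.042, 0.041], 0.39)]
brush [([0.533, -0.22, 0.091], 0.64), ([0.764, 0.204, 0.008], 0.63)]
brush_tip [([0.703, 0.205, 0.002], 0.5), ([0.572, -0.232, 0.023], 0.45)]
brush_groove [([0.53, -0.221, 0.093], 0.68)]
groove_foot [([0.568, -0.229, 0.017], 0.64), ([0.381, 0.034, 0.001], 0.51)]
solvent_bottle [([0.442, -0.399, 0.114], 0.92), ([0.463, -0.062, 0.022], 0.43)]
cotton_buds [([0.48, 0.124, 0.084], 0.87)]
timer [([0.402, -0.32, 0.047], 0.61)]
tape_roll [([0.381, 0.03, 0.017], 0.74), ([0.462, -0.064, 0.023], 0.18)]
module_a [([0.377, 0.197, 0.008], 0.94), ([0.485, 0.242, 0.006], 0.94)]
parts_box [([0.461, -0.063, 0.021], 0.61)]
side [0.687 0.954 0.542] [[-0.
[... 373 characters left out ...]
.007, 0.038], 0.54), ([0.635, 0.028, 0.042], 0.53)]
brush [([0.765, 0.201, 0.008], 0.78), ([0.533, -0.217, 0.09], 0.75), ([0.533, -0.22, 0.088], 0.59)]
brush_tip [([0.479, 0.129, -0.001], 0.29)]
brush_groove [([0.532, -0.222, 0.091], 0.61), ([0.492, 0.246, 0.002], 0.38)]
groove_foot [([0.569, -0.23, 0.024], 0.71)]
solvent_bottle [([0.443, -0.384, 0.063], 0.87)]
cotton_buds [([0.485, 0.144, 0.056], 0.7), ([0.514, -0.214, 0.125], 0.43)]
timer [([0.406, -0.304, 0.025], 0.57), ([0.637, -0.012, 0.052], 0.17)]
tape_roll [([0.376, 0.057, 0.015], 0.71)]
module_a [([0.487, 0.253, 0.004], 0.97), ([0.378, 0.206, 0.003], 0.75), ([0.635, -0.011, 0.054], 0.26)]
parts_box [([0.47, -0.056, 0.02], 0.71)]
1.5
```

View pics/top0.png

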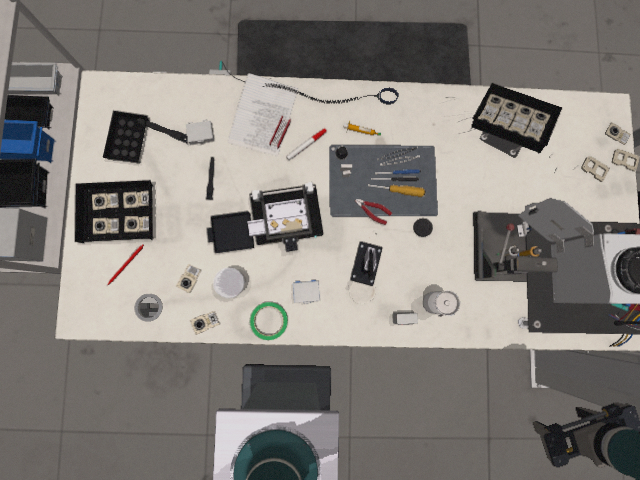

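View pics/side0.png

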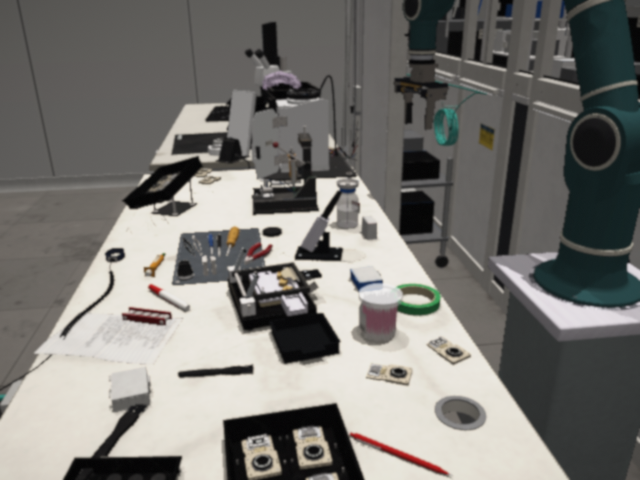

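The top view shows the nest at about (285,217), with the pan at (230,232), the thumb bar at (290,244) and the brush stand at (365,262). The small brush lies at (210,178). The side view agrees, and shows the solvent bottle beside a tall machine, so I'll check heights before swinging over.

Run:
```python
from h import *
np.set_printoptions(precision=3,suppress=True)
print(viewer.camera_info('wrist')['T_tool_cam'],viewer.camera_info('wrist')['intrinsics'])
s=env.sense();print(s['tcp_rot'],s['wrist_force'])
p,d,_=load('top0');W=cloud('top',d,None)
for y in np.arange(-.9,0.35,.1):
  print(round(y,1),[round(float(np.nanmax(np.where((abs(W[...,1]-y)<.05)&(abs(W[...,0]-x)<.05),W[...,2],-1))),2) for x in np.arange(.2,.9,.1)])
```

```text
[[ 0.001 -0.971 -0.237 -0.066]
 [-0.001  0.237 -0.971 -0.199]
 [ 1.     0.001 -0.001 -0.   ]
 [ 0.     0.     0.     1.   ]] [[331.833   0.    321.7  ]
 [  0.    331.833 238.092]
 [  0.      0.      1.   ]]
[[-0.954 -0.     0.3  ]
 [-0.3    0.    -0.954]
 [ 0.    -1.    -0.   ]] [ 0.501 -0.119 -0.261]
-0.9 [-0.73, 0.04, 0.16, 0.07, 0.13, 0.08, 0.01]
-0.8 [-0.74, 0.01, 0.27, 0.31, 0.31, 0.07, 0.01]
-0.7 [0.35, 0.34, 0.28, 0.31, 0.31, 0.04, 0.15]
-0.6 [0.54, 0.0, 0.08, 0.24, 0.27, 0.27, 0.14]
-0.5 [0.57, 0.01, 0.01, 0.21, 0.21, 0.05, 0.01]
-0.4 [-0.73, 0.01, 0.12, 0.13, 0.01, 0.03, 0.03]
-0.3 [-0.74, 0.01, 0.05, 0.01, 0.02, 0.03, 0.03]
-0.2 [-0.01, 0.0, 0.01, 0.16, 0.09, 0.02, 0.04]
-0.1 [0.0, 0.0, 0.03, 0.03, 0.06, 0.1, 0.04]
-0.0 [0.0, 0.02, 0.03, 0.03, 0.06, 0.06, 0.02]
0.1 [0.01, 0.02, 0.09, 0.09, 0.06, 0.1, 0.01]
0.2 [0.0, 0.01, 0.08, 0.09, 0.03, 0.03, 0.01]
0.3 [-0.74, 0.01, 0.01, 0.01, 0.04, 0.01, 0.01]
```

Run:
```python
from h import *
np.set_printoptions(precision=3,suppress=True)
p=np.array(env.sense()['ee_pos'])
env.movel([p[0],p[1],0.40],rate=0.25)
R=np.array([[-1,0,0],[0,0,-1],[0,-1,0.]]).T
env.reach([0.60,-0.09,0.27],R)
snap('wrist','w1')
for n in('test_nest','thumb_bar_end','scrap_pan','tab_1','brush','brush_tip','brush_groove','groove_foot'):
        print(n,[(np.round(r['at'],3).tolist(),round(r['score'],2)) for r in tip_of('wrist',n)])
print(env.sense()['t'],env.sense()['ee_pos'])
```

```text
test_nest [([0.661, -0.006, 0.001], 0.92)]
thumb_bar_end [([0.573, -0.025, 0.052], 0.66)]
scrap_pan []
tab_1 [([0.639, 0.026, 0.037], 0.76), ([0.645, -0.042, 0.038], 0.65), ([0.644, -0.002, 0.043], 0.62)]
brush [([0.53, -0.217, 0.092], 0.67), ([0.765, 0.206, 0.009], 0.58)]
brush_tip [([0.704, 0.206, 0.004], 0.81)]
brush_groove [([0.533, -0.221, 0.088], 0.76), ([0.436, -0.406, -0.0], 0.53)]
groove_foot [([0.568, -0.233, 0.027], 0.72)]
5.375 [ 0.6  -0.09  0.27]
```

View pics/w1.png

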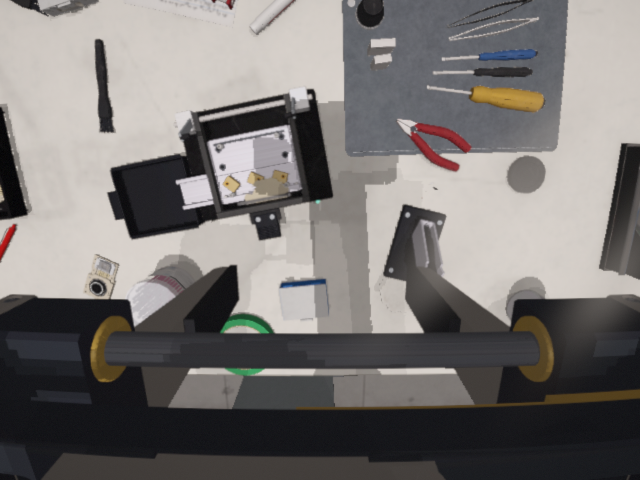

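Run:
```python
from h import *
np.set_printoptions(precision=4,suppress=True)
for cam,nm in(('wrist','w1'),('top','top0')):
    p,d,s=load(nm); W=cloud(cam,d,s); hsv=cv2.cvtColor(p,cv2.COLOR_RGB2HSV); g=p.max(-1)
    def rect(m,l):
        P=W[m][:,:2]; r=cv2.minAreaRect((P*1000).astype(np.float32)); print(cam,l,len(P),np.round(r[0],1),np.round(r[1],1),round(r[2],1))
    near=(abs(W[...,0]-.655)<.11)&(abs(W[...,1])<.12)
    rect(near&(W[...,2]>.055)&(W[...,2]<.062)&(g<90)&(W[...,0]>.6),'frame')
    chute=(abs(W[...,1]-.075)<.05)&(abs(W[...,0]-.625)<.05)
    rect(chute&(W[...,2]>.036)&(W[...,2]<.054)&(g>120),'chute')
    rect((abs(W[...,1]-.14)<.09)&(abs(W[...,0]-.615)<.07)&(W[...,2]>.018)&(W[...,2]<.028)&(g<70),'pan')
    st=(abs(W[...,1]+.22)<.08)&(abs(W[...,0]-.545)<.12)
    rect(st&(W[...,2]<.014)&(W[...,2]>.002)&(g<60),'standbase')
    m=st&(W[...,2]>.105); P=W[m]; c=P.mean(0); u=np.linalg.svd(P-c)[2]; print('handle',len(P),c,u[0],u[1],P[P[:,2].argmax()])
    for lo,hi in((.10,.115),(.115,.13),(.13,.145),(.145,.17)):
        Q=W[st&(W[...,2]>lo)&(W[...,2]<hi)]; 
        if len(Q): print(lo,len(Q),Q.mean(0),Q.min(0),Q.max(0))
    m=st&(W[...,2]>.03)&(W[...,2]<.10)&(g>90);P=W[m]
    if len(P)>10: c=P.mean(0); u=np.linalg.svd(P-c)[2]; print('cheeks',len(P),c,u)
    # tabs
    t=near&(W[...,2]>.043)&(W[...,2]<.056)&(hsv[...,1]>80)&(hsv[...,0]>8)&(hsv[...,0]<32)
    n,L,S,C=cv2.connectedComponentsWithStats(t.astype(np.uint8))
    for k in range(1,n):
        if S[k,4]>8: rect(L==k,'tab'); print(C[k],np.nanmean(W[L==k],0))
```

```text
wrist frame 1518 [662.8  -7.3] [133.8 125.5] 9.8
wrist chute 1539 [639.7  57.1] [67.5 71.7] 7.2
wrist pan 1023 [621.  129.6] [109.8 142.9] 9.7
wrist standbase 1062 [ 548.7 -203.7] [ 33.2 108.3] 67.6
handle 17443 [ 0.6198 -0.1476  0.3984] [ 0.2706 -0.0517  0.9613] [ 0.8238 -0.5042 -0.259 ] [ 0.6149 -0.1435  0.4297]
0.1 12 [ 0.5337 -0.2332  0.1007] [ 0.5313 -0.2357  0.1001] [ 0.5353 -0.2252  0.1022]
cheeks 990 [ 0.553  -0.2257  0.0659] [[-0.4838  0.0536  0.8735]
 [ 0.4299 -0.8549  0.2905]
 [ 0.7623  0.5161  0.3905]]
wrist tab 123 [642.8 -39.5] [16.8 11.9] 75.7
[280.0732 176.1138] [ 0.6431 -0.04    0.0506]
wrist tab 98 [639.9  -8.5] [16.  12.4] 65.0
[254.1633 177.3776] [ 0.6418 -0.0075  0.0504]
wrist tab 143 [634.   22.3] [17.7 13.2] 51.5
[231.1189 183.5245] [0.6344 0.0219 0.0504]
top frame 302 [662.6  -6.4] [131.4 169.1] 10.7
top chute 399 [640.1  57.6] [64.  72.9] 7.5
top pan 254 [622.  126.4] [109.3 150.6] 10.3
top standbase 485 [ 541.9 -223.7] [ 61.5 106.7] 76.3
handle 76 [ 0.5116 -0.215   0.1401] [-0.5602  0.1111  0.8209] [-0.5269  0.7169 -0.4565] [ 0.4969 -0.2137  0.1638]
0.1 16 [ 0.5315 -0.2229  0.1054] [ 0.5244 -0.2332  0.1001] [ 0.5375 -0.2145  0.1138]
0.115 16 [ 0.5229 -0.2169  0.1231] [ 0.5131 -0.2225  0.1167] [ 0.5286 -0.2118  0.13  ]
0.13 17 [ 0.5145 -0.2153  0.1376] [ 0.505  -0.2205  0.1306] [ 0.5227 -0.2099  0.1443]
0.145 35 [ 0.5008 -0.213   0.1561] [ 0.4924 -0.2183  0.1466] [ 0.5118 -0.2078  0.1638]
cheeks 81 [ 0.548  -0.2239  0.075 ] [[-0.6335  0.1987  0.7478]
 [ 0.1318 -0.9246  0.3573]
 [-0.7624 -0.325  -0.5596]]
top tab 19 [644.9 -38.5] [16.3  7.5] 75.5
[298.3684 220.6842] [ 0.6451 -0.0394  0.0499]
top tab 30 [634.5  23.8] [15.  11.1] 47.0
[274.  223.9] [0.6346 0.0237 0.0504]
top tab 18 [641.7  -4.6] [ 9.3 12.9] 47.7
[284.8889 221.6111] [ 0.6415 -0.0044  0.0504]
```

```bash
cat >> h.py <<'E'
YAW=np.radians(10.0); N0=np.array([.661,-.006,0]); 
RN=np.array([[np.cos(YAW),-np.sin(YAW),0],[np.sin(YAW),np.cos(YAW),0],[0,0,1]])
def nest(x,y,z): return N0+RN@(np.array([x,y,z])/1000)
def Rn(t=0.):  # tool down in nest frame; t>0: body leans to the robot
    y=np.array([np.sin(t),0,-np.cos(t)]); z=np.array([0,-1.,0]); return RN@np.stack([np.cross(y,z),y,z],1)
def bar(a,yo=0,r=156,dep=9):   # TCP for frame angle a: dep below bar middle along the tool
    t=-0.3*a
    g=np.array([62-r*np.cos(a)-1*np.sin(a)*0,yo,52+r*np.sin(a)+1*np.cos(a)]); R=Rn(t)
    return nest(*g)+R[:,1]*dep/1000, R
E
python3 - <<'E'
from h import *
np.set_printoptions(precision=3,suppress=True)
p,R=bar(0,-2)
env.reach(p+[0,0,.10],R); env.movel(p,rate=.1)
print('F',env.sense()['wrist_force'])
effector.grasp(20); print('w',env.sense()['gripper_width'],env.sense()['wrist_force'])
for a in np.linspace(0,.96,9)[1:]:
    p,R=bar(a,-2); env.movel(p,R,rate=.12); s=env.sense(); print(round(a,2),s['wrist_force'],round(s['gripper_width'],4),s['ee_pos']-p)
print(s['t'])
snap('side','s2',(200,200,360,360),3.5)
print([(np.round(r['at'],3).tolist(),round(r['score'],2)) for r in tip_of('side','thumb_bar_end')], nest(-28,0,175))
E
```

```text
F [-0.223 -0.122 -0.095]
w 0.0006599172540838511 [-0.546  0.049 -0.43 ]
0.12 [-0.329 -0.156 -0.52 ] 0.0005 [0.001 0.    0.   ]
0.24 [-0.198 -0.23  -1.073] 0.0006 [-0.     0.    -0.001]
0.36 [-0.088  0.846 -0.829] 0.0007 [-0.     0.    -0.001]
0.48 [-0.228  0.27  -1.442] 0.0001 [-0.     0.    -0.001]
0.6 [ 0.168 -0.281 -0.397] 0.0004 [-0.001  0.    -0.001]
0.72 [-0.724 -0.794 -0.36 ] 0.0006 [-0.001  0.    -0.001]
0.84 [-0.2    0.246  0.632] 0.0004 [-0.001  0.    -0.001]
0.96 [0.321 0.384 0.062] 0.0004 [-0.001  0.    -0.001]
10.9583
[([0.572, -0.024, 0.054], 0.74), ([0.48, 0.128, -0.004], 0.56)] [ 0.633 -0.011  0.175]
```

View pics/s2.png

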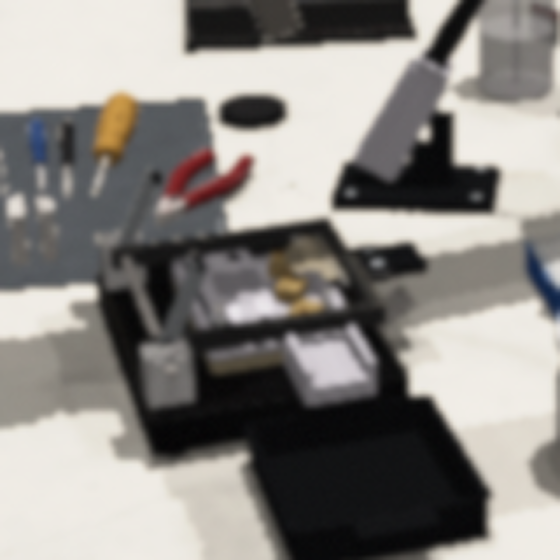

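The fingers shut on nothing (width 0) and the frame is still flat. The crop shows the bar at (385,260) and no gripper. I'll check where the arm actually is.

Run:
```python
from h import *
np.set_printoptions(precision=3,suppress=True)
s=env.sense(); print(s['ee_pos'],s['tcp_rot'],s['joint_positions'],bar(0,-2)[0],bar(.96,-2)[0])
print(proj('side',[s['ee_pos'],nest(-90,0,53),nest(-90,0,180)]))
snap('side','s3')
```

```text
[ 0.631 -0.013  0.171] [[-0.944 -0.281  0.174]
 [-0.167 -0.05  -0.985]
 [ 0.285 -0.959  0.   ]] [ 0.229  0.685 -0.455  1.377  0.284  1.438 -1.651] [ 0.569 -0.024  0.044] [ 0.632 -0.013  0.172]
[[285.287 221.299]
 [316.343 273.523]
 [315.388 213.582]]
```

View pics/s3.png

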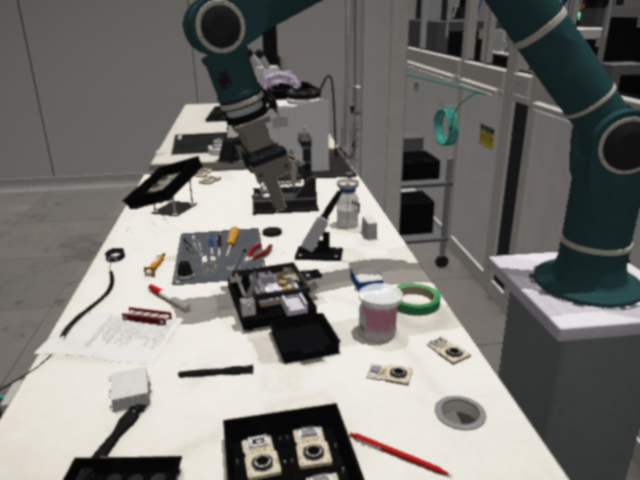

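Run:
```python
from h import *
np.set_printoptions(precision=3,suppress=True)
p,d,s=load('s3'); W=cloud('side',d,None)
T=(W-s['ee_pos'])@s['tcp_rot']
m=(abs(T[...,0])<.06)&(abs(T[...,2])<.11)&(T[...,1]>-.15)&(T[...,1]<.06)
v,u=np.where(m)
for a in np.arange(-.15,.05,.01):
    q=m&(T[...,1]>=a)&(T[...,1]<a+.01)
    if q.sum(): print(round(a,2),q.sum(),T[q].min(0),T[q].max(0),W[q].mean(0),np.argwhere(q).mean(0))
i=viewer.camera_info('side');print(i)
```

```text
-0.15 265 [-0.033 -0.15  -0.097] [ 0.03  -0.14   0.084] [0.669 0.056 0.307] [161.215 262.977]
-0.14 284 [-0.033 -0.14  -0.09 ] [ 0.03  -0.13   0.082] [0.668 0.047 0.298] [165.349 263.458]
-0.13 262 [-0.033 -0.13  -0.091] [ 0.03  -0.12   0.084] [0.66  0.064 0.289] [172.599 268.977]
-0.12 58 [-0.031 -0.12  -0.09 ] [ 0.028 -0.117  0.079] [0.651 0.072 0.284] [176.414 274.328]
-0.1 18 [-0.011 -0.094 -0.022] [ 0.008 -0.09  -0.015] [0.655 0.01  0.259] [180.722 270.5  ]
-0.09 70 [-0.012 -0.09  -0.02 ] [ 0.009 -0.08   0.005] [0.653 0.008 0.252] [183.757 271.714]
-0.08 67 [-0.012 -0.08  -0.02 ] [ 0.008 -0.07   0.015] [0.652 0.005 0.242] [188.597 272.701]
-0.07 66 [-0.012 -0.07  -0.02 ] [ 0.009 -0.06   0.015] [0.649 0.004 0.233] [193.424 274.5  ]
-0.06 59 [-0.012 -0.06  -0.018] [ 0.008 -0.05   0.009] [0.646 0.003 0.223] [198.22  276.169]
-0.05 59 [-0.012 -0.05  -0.017] [ 0.008 -0.04   0.014] [0.643 0.001 0.213] [202.966 278.102]
-0.04 50 [-0.012 -0.04  -0.017] [ 0.008 -0.03   0.005] [0.641 0.    0.204] [207.42 279.4 ]
-0.03 3 [-0.011 -0.03  -0.008] [-0.003 -0.028 -0.005] [ 0.644 -0.004  0.197] [210.667 277.667]
{'intrinsics': array([[550.129,   0.   , 319.896],
       [  0.   , 550.129, 240.147],
       [  0.   ,   0.   ,   1.   ]]), 'dist_coeffs': array([-0.002,  0.   ,  0.   ,  0.   ,  0.   ]), 'eye': array([0.687, 0.954, 0.542]), 'rotation': array([[-0.992, -0.061,  0.115],
       [ 0.13 , -0.386,  0.913],
       [-0.012,  0.92 ,  0.391]])}
```

The side depth shows a constant offset. The finger ends sit 29 mm behind the reported TCP along the tool axis, and the gripper body is shifted by the same amount, so the fingers closed above the bar. I'll add that offset and redo the lift.

```bash
cat >> h.py <<'E'
OFF=0.029  # real finger tips lie this far behind the reported TCP
def go(p,R,rate=.15): env.movel(np.asarray(p)+R[:,1]*OFF,R,rate=rate)
def jgo(p,R): env.reach(np.asarray(p)+R[:,1]*OFF,R)
def tipcheck():
    s=env.sense(); p,d=viewer.read_camera('side'); W=cloud('side',d,None); T=(W-s['ee_pos'])@s['tcp_rot']
    m=(abs(T[...,0])<.013)&(abs(T[...,2])<.07)&(T[...,1]>-.07)&(T[...,1]<.02)
    return T[m]
E
python3 - <<'E'
from h import *
np.set_printoptions(precision=3,suppress=True)
effector.release()
p,R=bar(0,-2)
jgo(p+[0,0,.06],R); T=tipcheck(); print('tip',np.sort(T[:,1])[-8:]); go(p,R,rate=.1)
print('F',env.sense()['wrist_force'])
effector.grasp(20); s=env.sense();print('w',s['gripper_width'],s['wrist_force'])
if .02<s['gripper_width']<.04:
  for a in np.linspace(0,.96,9)[1:]:
    p,R=bar(a,-2); go(p,R,rate=.12); s=env.sense(); print(round(a,2),s['wrist_force'],round(s['gripper_width'],4))
snap('side','s4')
print(s['t'],[(np.round(r['at'],3).tolist(),round(r['score'],2)) for r in tip_of('side','thumb_bar_end')], nest(-28,0,175))
E
```

```text
tip [0.02 0.02 0.02 0.02 0.02 0.02 0.02 0.02]
F [ 0.191 -0.561  0.166]
w 0.029348892523008416 [0.034 2.399 0.249]
0.12 [-0.272  2.848 -0.406] 0.0294
0.24 [-0.809  2.481  0.354] 0.0296
0.36 [-1.557  3.532  0.434] 0.0297
0.48 [-2.483  3.963  0.541] 0.0298
0.6 [-2.457  4.526  1.177] 0.0295
0.72 [-1.538  4.14   2.135] 0.0295
0.84 [-2.592  4.474  2.512] 0.0298
0.96 [-4.002  4.624  1.722] 0.0294
17.3 [([0.634, -0.014, 0.176], 0.87)] [ 0.633 -0.011  0.175]
```

```bash
cat >> h.py <<'E'
YS=np.radians(-13.); G0=np.array([.532,-.221,.091])
def stand(ys=None):
    ys=YS if ys is None else ys; h=np.array([np.cos(ys),np.sin(ys),0]); up=np.array([0,0,1.])
    z=-h*np.sin(np.pi/6)+up*np.cos(np.pi/6); x=h*np.cos(np.pi/6)+up*np.sin(np.pi/6); return np.stack([x,np.cross(z,x),z],1)
def Rs(): S=stand(); return np.stack([-S[:,0],-S[:,2],-S[:,1]],1)  # x=-gx, y=-gz, z=-gy
def sp(x,y,z): return G0+stand()@(np.array([x,y,z])/1000)
E
python3 - <<'E'
from h import *
np.set_printoptions(precision=4,suppress=True)
R=Rs(); print(np.linalg.det(R),R)
effector.release(); s=env.sense(); p=np.array(s['ee_pos']); env.movel(p+[0,0,.07],rate=.2)
jgo(sp(1.5,0,110),R)   # tips
p,d,s=snap('wrist','w5'); print(s['t'])
for n in('brush','brush_groove','groove_foot','brush_tip'): print(n,[(np.round(r['at'],4).tolist(),round(r['score'],2)) for r in tip_of('wrist',n)])
print([(np.round(r['at'],3).tolist(),round(r['score'],2)) for r in tip_of('side','thumb_bar_end')])
W=cloud('wrist',d,s); L=(W-G0)@stand()*1000; g=p.max(-1)
m=(abs(L[...,1])<25)&(abs(L[...,0])<25)&(L[...,2]>10)&(L[...,2]<82)
for a in range(-80,90,10):
    q=(abs(L[...,1])<25)&(L[...,0]>-12)&(L[...,0]<25)&(L[...,2]>a)&(L[...,2]<a+10)&(g<80)
    if q.sum()>3: print(a,q.sum(),L[q].min(0),L[q].max(0),np.median(L[q],0))
q=p.copy()
for x in(-8,8):
  for y in(-5,5):
    u=proj('wrist',[sp(1.5+x,y,-79),sp(1.5+x,y,78)],s).round().astype(int); cv2.line(q,tuple(map(int,u[0])),tuple(map(int,u[1])),(0,255,0),1)
cv2.imwrite('pics/w5o.png',q[:,:,::-1])
E
```

```text
1.0 [[-0.8438  0.4872 -0.225 ]
 [ 0.1948 -0.1125 -0.9744]
 [-0.5    -0.866  -0.    ]]
20.075
brush [([0.532, -0.2151, 0.0935], 0.85), ([0.6349, -0.0114, 0.178], 0.38)]
brush_groove [([0.5308, -0.223, 0.0919], 0.78), ([0.6417, -0.0379, 0.0427], 0.16)]
groove_foot [([0.5666, -0.2323, 0.0241], 0.89)]
brush_tip [([0.5706, -0.2361, 0.0259], 0.98)]
[([0.634, -0.014, 0.176], 0.87)]
-80 6 [-10.7778  -8.9515 -76.1923] [  9.6862  -1.2187 -70.5929] [  8.2503  -3.3655 -72.7971]
-70 9 [  9.0726  -4.3897 -68.8176] [ 10.7278  -0.131  -60.6881] [ 10.0196  -2.2286 -64.843 ]
-50 9 [ 10.6455  -6.0164 -46.3066] [ 11.6778   0.8772 -40.8095] [ 11.2913  -2.0852 -43.3552]
-40 30 [  8.8925  -6.8304 -39.6118] [ 11.7244   1.8486 -30.1011] [ 10.7973  -2.03   -33.4981]
-30 40 [  6.3234  -6.7145 -29.2816] [ 12.2224   8.2727 -20.0726] [  9.068   -1.959  -24.1816]
-20 41 [  4.5182  -6.4692 -19.9777] [  8.4166   1.7471 -10.3105] [  7.1107  -1.9198 -15.1573]
-10 16 [ 5.3664 -6.3244 -9.8804] [ 6.8381  1.6802 -2.1804] [ 6.6586 -2.7205 -4.9109]
0 23 [ 4.3411 -6.974   0.2913] [7.7019 2.4876 8.4952] [ 7.0175 -2.583   5.3163]
10 23 [ 5.1975 -6.6293 10.3494] [ 8.1355  2.4419 18.4226] [ 7.48   -1.7109 14.002 ]
20 29 [ 5.8105 -6.4489 20.0639] [ 8.6414  2.3673 29.7702] [ 8.0857 -1.633  25.4498]
30 52 [ 5.2296 -6.9333 30.0447] [ 8.7181  3.0562 39.9477] [ 7.8323 -1.922  34.9178]
40 56 [ 4.4322 -6.6739 40.0734] [ 8.3589  2.9705 49.9104] [ 7.39   -1.8288 44.6691]
50 60 [ 4.4037 -6.4583 50.2148] [ 7.6347  2.8452 59.2774] [ 6.8256 -1.7461 54.6594]
60 69 [ 3.685  -6.6458 60.2444] [ 7.1287  2.7049 69.9506] [ 6.3284 -2.0353 65.2571]
70 277 [-5.943  -6.5285 70.09  ] [ 6.565   3.273  79.9923] [ 1.9225 -1.8725 78.3413]
80 28 [-3.6576 -4.4185 80.005 ] [ 4.347   0.0298 80.8819] [ 1.0483 -2.1847 80.2111]
```

View pics/w5o.png

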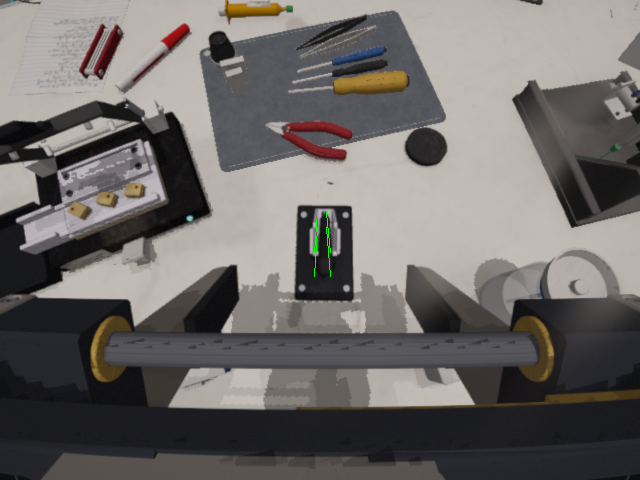

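The overlay fits the stand at (325,245): yaw is right, with a shift of about -2 mm across and +1.5 mm along. The frame is up and the tabs are at (78,210), (107,198) and (135,189). Next I'll grip the brush and refine the groove position from the depth data.

```bash
cat >> h.py <<'E'
G0=G0+stand()@np.array([0,-.002,.0015])
E
python3 - <<'E'
from h import *
np.set_printoptions(precision=4,suppress=True)
for cam,nm in(('wrist','w1'),('wrist','w5'),('top','top0')):
    p,d,s=load(nm); W=cloud(cam,d,s); L=(W-N0)@RN*1000; g=p.min(-1)
    for y0,y1 in((58,78),(78,100),(-56,-44),(34,54)):
        print(nm,y0,[(x,round(float(np.nanmedian(L[...,2][q])),1)) for x in range(-48,6,2) for q in [(L[...,0]>=x)&(L[...,0]<x+2)&(L[...,1]>y0)&(L[...,1]<y1)&(L[...,2]>25)&(L[...,2]<53)] if q.sum()>2])
R=Rs()
go(sp(1.5,0,26),R,rate=.1); print(env.sense()['wrist_force'])
effector.grasp(30); s=env.sense(); print(s['gripper_width'],s['wrist_force'],s['t'])
if s['gripper_width']>.005:
    go(sp(1.5,0,26+115),R,rate=.2); s=env.sense(); print(s['gripper_width'],s['wrist_force'],s['t'])
    snap('side','s6')
E
```

```text
w1 58 [(-48, 30.0), (-46, 29.9), (-44, 39.5), (-42, 50.9), (-40, 50.6), (-38, 43.5), (-36, 40.5), (-34, 40.5), (-32, 40.7), (-30, 40.8), (-28, 40.7), (-26, 40.9), (-24, 40.5), (-22, 40.4), (-20, 40.9), (-18, 40.7), (-16, 41.0), (-14, 41.0), (-12, 40.7), (-10, 41.8), (-8, 51.0), (-6, 50.9), (-4, 30.6), (-2, 29.8), (0, 29.2), (2, 29.8), (4, 29.6)]
w1 78 [(-48, 30.0), (-46, 29.2), (-44, 48.8), (-42, 50.8), (-40, 50.6), (-38, 42.0), (-36, 40.6), (-34, 41.2), (-32, 41.0), (-30, 41.2), (-28, 40.9), (-26, 40.9), (-24, 40.5), (-22, 41.3), (-20, 40.7), (-18, 40.7), (-16, 40.7), (-14, 40.5), (-12, 40.9), (-10, 43.0), (-8, 50.5), (-6, 50.5), (-4, 30.2), (-2, 29.7), (0, 29.3), (2, 29.8), (4, 29.7)]
w1 -56 [(-48, 30.3), (-46, 47.8), (-44, 48.9), (-42, 48.7), (-40, 48.8), (-38, 48.3), (-36, 42.2), (-34, 41.5), (-32, 41.9), (-30, 40.2), (-28, 40.8), (-26, 40.6), (-24, 40.6), (-22, 41.3), (-20, 40.9), (-18, 41.7), (-16, 40.5), (-14, 41.1), (-12, 41.4), (-10, 41.1), (-8, 48.4), (-6, 49.3), (-4, 48.5), (-2, 48.1), (0, 48.8), (2, 48.3), (4, 48.5)]
w1 34 [(-48, 30.1), (-46, 48.9), (-44, 48.9), (-42, 49.
[... 2336 characters left out ...]
), (-4, 46.7), (4, 46.6)]
top0 34 [(-46, 30.7), (-44, 34.0), (-42, 47.5), (-40, 48.3), (-38, 47.5), (-36, 48.7), (-34, 42.9), (-32, 41.3), (-30, 41.1), (-28, 40.6), (-26, 40.9), (-24, 42.0), (-22, 46.0), (-20, 44.6), (-18, 45.0), (-16, 46.1), (-14, 46.1), (-12, 43.4), (-10, 39.9), (-8, 44.4), (-6, 46.8), (-4, 48.5), (-2, 48.5), (0, 48.2), (2, 49.6), (4, 49.4)]Traceback (most recent call last):
  File "<stdin>", line 8, in <module>
  File "h.py", line 34, in go
    def go(p,R,rate=.15): env.movel(np.asarray(p)+R[:,1]*OFF,R,rate=rate)
                          ~~~~~~~~~^^^^^^^^^^^^^^^^^^^^^^^^^^^^^^^^^^^^^^
station.PlanningError: the arm cannot follow that straight line within its joint ranges
```

```bash
sed -i 's/^YAW=np.radians(10.0)/YAW=np.radians(10.35)/' h.py
cat >> h.py <<'E'
def Rt(yaw,t,flip=False):  # tool tilted t towards the robot within the vertical plane of given yaw
    h=np.array([np.cos(yaw),np.sin(yaw),0]); y=h*np.sin(t)-np.array([0,0,np.cos(t)]); z=-np.array([-np.sin(yaw),np.cos(yaw),0])
    if flip: z=-z
    return np.stack([np.cross(y,z),y,z],1)
E
python3 - <<'E'
from h import *
np.set_printoptions(precision=2,suppress=True)
print(env.sense()['joint_positions'])
for f in(False,True):
  for t in(30,25,20,15,10,0,-10):
    R=Rt(YS,np.radians(t),f); g=sp(1.5,0,45)
    print('grasp',f,t,[solver.inverse_kinematics(g+R[:,1]*(.019+OFF)+u*stand()[:,2],R) for u in(0,.06,.115)])
  for t in(30,20,15,10,0):
    R=Rt(YAW,np.radians(t),f)
    print('sweep',f,t,[None if (q:=solver.inverse_kinematics(nest(-22,y,44)-R[:,1]*(.105-OFF),R)) is None else q for y in(-48,30,107)])
E
```

```text
[ 0.86  0.12 -0.48  2.3  -0.14  0.22 -1.27]
grasp False 30 [array([ 1.17,  0.47, -0.9 ,  2.25,  1.4 ,  0.27, -2.7 ]), array([ 0.81,  0.18, -0.43,  2.29, -0.07,  0.17, -1.34]), array([ 0.96,  0.04, -0.55,  2.3 , -0.25,  0.31, -1.15])]
grasp False 25 [array([ 0.67,  0.33, -0.33,  2.21,  0.22,  0.18, -1.63]), array([ 0.74,  0.19, -0.38,  2.24,  0.01,  0.3 , -1.43]), array([ 0.86,  0.06, -0.46,  2.24, -0.12,  0.42, -1.3 ])]
grasp False 20 [array([ 0.67,  0.35, -0.34,  2.15,  0.22,  0.32, -1.63]), array([ 0.68,  0.2 , -0.33,  2.18,  0.04,  0.42, -1.46]), array([ 0.76,  0.08, -0.38,  2.19, -0.05,  0.54, -1.38])]
grasp False 15 [array([ 0.62,  0.36, -0.3 ,  2.09,  0.17,  0.44, -1.59]), array([ 0.61,  0.23, -0.27,  2.12,  0.05,  0.54, -1.48]), array([ 0.66,  0.11, -0.3 ,  2.13, -0.01,  0.65, -1.42])]
grasp False 10 [array([ 0.55,  0.38, -0.23,  2.04,  0.12,  0.56, -1.56]), array([ 0.53,  0.25, -0.19,  2.07,  0.04,  0.65, -1.48]), array([ 0.57,  0.14, -0.21,  2.08,  0.01,  0.75, -1.44])]
grasp False 0 [array([ 0.46,  0.44, -0.14,  1.91,  0.08,  0.79, -1.53]), array([ 0.42,  0.32, -0.09,  1.95
[... 2789 characters left out ...]
3,  0.83,  0.95]), array([ 0.92,  0.79, -1.32,  2.02,  1.17,  0.83,  0.77]), array([ 0.77,  0.77, -1.32,  2.04,  1.2 ,  0.85,  0.58])]
sweep True 15 [array([ 0.99,  0.87, -1.33,  1.88,  1.07,  0.96,  1.01]), array([ 0.87,  0.83, -1.32,  1.93,  1.09,  0.95,  0.84]), array([ 0.73,  0.81, -1.32,  1.95,  1.11,  0.96,  0.68])]
sweep True 10 [array([ 0.93,  0.91, -1.33,  1.79,  1.03,  1.09,  1.04]), array([ 0.82,  0.88, -1.33,  1.84,  1.03,  1.08,  0.9 ]), array([ 0.69,  0.86, -1.33,  1.85,  1.05,  1.08,  0.75])]
sweep True 0 [array([ 0.81,  1.01, -1.33,  1.6 ,  1.  ,  1.35,  1.09]), array([ 0.71,  0.98, -1.33,  1.65,  0.98,  1.33,  0.96]), array([ 0.6 ,  0.97, -1.33,  1.66,  0.98,  1.32,  0.84])]
```

```bash
cat >> h.py <<'E'
TG=np.radians(20); RG=Rt(YS,TG); ZS=stand()[:,2]
gp=lambda u: sp(1.5,0,45+u)+RG[:,1]*.019      # real TCP for gripping the brush, u mm up the groove
VT=RG.T@(sp(1.5,0,-79)-gp(0))                   # brush tip in the tool frame
E
python3 - <<'E'
from h import *
np.set_printoptions(precision=4,suppress=True)
jgo(gp(75),RG); go(gp(0),RG,rate=.12); print(env.sense()['wrist_force'])
effector.grasp(30); s=env.sense(); print(s['gripper_width'],s['wrist_force'],s['t'])
if s['gripper_width']>.005:
    go(gp(110),RG,rate=.2); s=env.sense(); print(s['gripper_width'],s['wrist_force'],s['t'])
    p,d,s=snap('side','s6'); print('tip expected',s['ee_pos']-RG[:,1]*OFF+RG@VT)
    for c in('side',):print([(np.round(r['at'],4).tolist(),round(r['score'],2)) for r in tip_of(c,'brush_tip')])
    W=cloud('side',d,None); R2=RG; q0=s['ee_pos']-RG[:,1]*OFF+RG@VT
    L=(W-q0)@stand()*1000; g=p.max(-1)
    for a in range(-10,110,10):
        q=(abs(L[...,1])<20)&(abs(L[...,0])<25)&(L[...,2]>a)&(L[...,2]<a+10)
        if q.sum(): print(a,q.sum(),L[q].min(0).round(1),L[q].max(0).round(1))
E
```

```text
[ 0.872  -0.6517  0.2068]
0.010208063224331529 [-0.1013 -0.3269 -0.5676] 22.6833
0.010495219564496741 [ 0.5155  0.4301 -0.8773] 23.3833
tip expected [ 0.5168 -0.2197  0.1194]
[([0.5173, -0.2165, 0.1193], 0.92), ([0.7055, 0.2061, 0.0059], 0.84)]
-10 2 [-8.   0.5 -1.6] [ 5.3  1.6 -1.6]
0 47 [-12.4  -2.7   0.1] [12.7  8.7  9.7]
10 42 [-11.   -8.7  10.1] [10.5  7.1 20. ]
20 37 [-11.3  -1.6  20.5] [12.1 10.3 29.9]
30 46 [-11.3  -0.5  30.7] [12.   9.1 39.9]
40 44 [-11.6  -3.2  40.4] [12.  10.7 49.7]
50 38 [-9.4 -0.  50. ] [ 9.7 10.3 59.8]
60 30 [-7.7 -0.6 60.1] [ 7.4  8.9 69.7]
70 29 [-7.8 -0.6 70.4] [ 7.7  8.5 79.4]
80 31 [-7.9 -0.2 80.1] [ 7.4 10.7 89.8]
90 32 [-8.1  0.3 90. ] [ 8.7  8.3 99.1]
100 28 [-12.2  -0.8 100.2] [  8.9  20.  110. ]
```

```bash
cat >> h.py <<'E'
RW=Rt(YAW,np.radians(7))
def brush(x,y,z,rate=.15): go(nest(x,y,z)-RW@VT,RW,rate)
E
python3 - <<'E'
from h import *
np.set_printoptions(precision=3,suppress=True)
def st(l): s=env.sense(); print(l,s['wrist_force'],round(s['gripper_width'],4),round(s['t'],2))
jgo(nest(-75,-48.5,110)-RW@VT,RW); brush(-21.6,-48.5,75); brush(-21.6,-48.5,55,.08); st('above')
brush(-21.6,-48.5,45,.05); st('down')
snap('side','s7',(200,180,360,340),3.5)
E
```

```text
above [ 1.177  0.185 -0.796] 0.0105 25.17
down [0.37  0.164 1.047] 0.0103 25.52
```

View pics/s7.png

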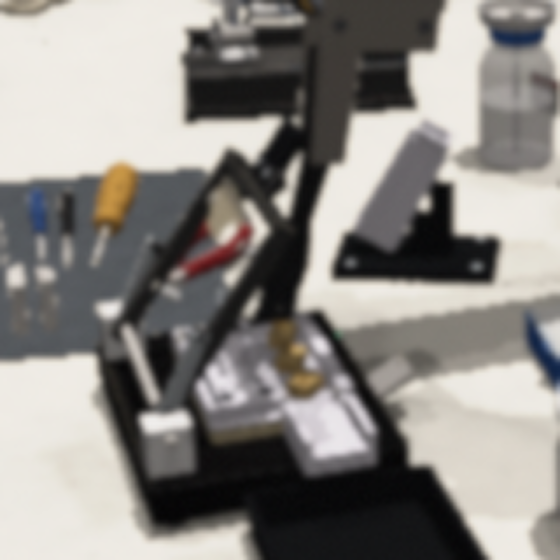

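The crop shows the bristles in the groove at (285,310), behind the tabs at (285,330) to (305,380). The finger at (325,150) is clear of the thumb bar. Now the sweep.

Run:
```python
from h import *
np.set_printoptions(precision=3,suppress=True)
def st(l): s=env.sense(); print(l,s['wrist_force'],round(s['gripper_width'],4),round(s['t'],2))
for y in(-20,10,40,70,92): brush(-21.6,y,45,.07); st(y)
brush(-21.6,109,45,.07); st('end'); env.pause(.3)
brush(-21.6,109,85,.15)
p,d,s=snap('top','t8',(170,170,370,320),4)
print([(np.round(r['at'],3).tolist(),round(r['score'],2)) for r in tip_of('top','tab_1')])
print([(np.round(r['at'],3).tolist(),round(r['score'],2)) for r in tip_of('top','scrap_pan')])
viewer.read_camera('side');print([(np.round(r['at'],3).tolist(),round(r['score'],2)) for r in tip_of('side','tab_1')])
```

```text
-20 [ 0.147 -0.07   0.23 ] 0.0103 26.12
10 [ 1.127  0.012 -0.073] 0.0107 26.7
40 [ 0.458 -0.797 -0.218] 0.0107 27.27
70 [ 1.194  0.774 -0.068] 0.0107 27.85
92 [1.826 1.013 0.212] 0.0106 28.32
end [ 0.536 -0.252 -1.06 ] 0.0104 28.71
[]
[]
[([0.6, 0.147, 0.015], 0.5), ([0.533, -0.223, 0.091], 0.48), ([0.614, 0.107, 0.011], 0.47), ([0.658, -0.006, 0.002], 0.25)]
```

View pics/t8.png

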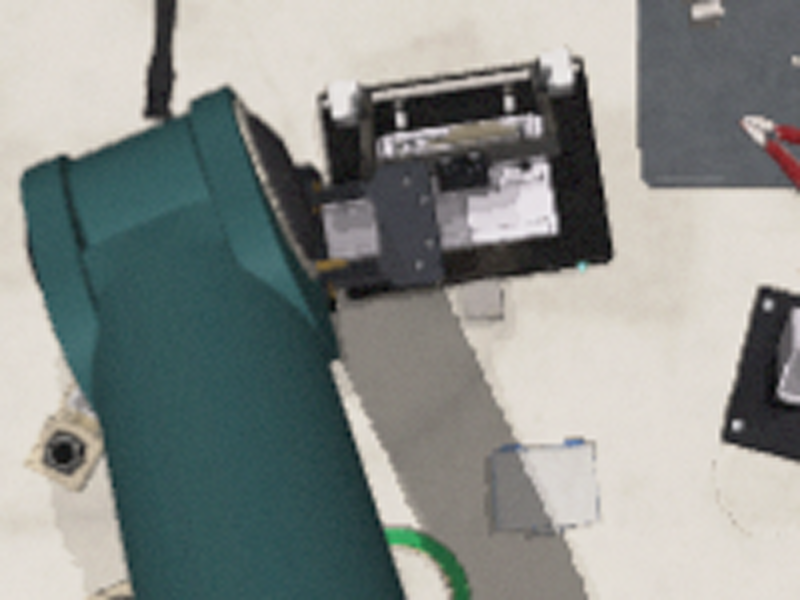

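The arm hides the pan in this view. The groove shows no tan, and the side camera reports tabs inside the pan. I'll move back to the stand and look again from there.

Run:
```python
from h import *
np.set_printoptions(precision=4,suppress=True)
brush(-75,109,120,.25); brush(-90,-48,125,.3); jgo(gp(110),RG)
p,d,s=snap('top','t9',(170,170,370,320),4); W=cloud('top',d,None)
print([(np.round(r['at'],3).tolist(),round(r['score'],2)) for r in tip_of('top','tab_1')],[(np.round(r['at'],3).tolist(),round(r['score'],2)) for r in tip_of('top','scrap_pan')],[(np.round(r['at'],3).tolist(),round(r['score'],2)) for r in tip_of('top','thumb_bar_end')])
p,d,s=snap('side','s9'); q0=s['ee_pos']-RG[:,1]*OFF+RG@VT; W=cloud('side',d,None); L=(W-q0)@stand()*1000
for a in range(-10,100,20):
    q=(abs(L[...,1])<20)&(abs(L[...,0])<25)&(L[...,2]>a)&(L[...,2]<a+20)
    if q.sum(): print(a,q.sum(),L[q].min(0).round(1),L[q].max(0).round(1),np.median(L[q],0).round(1))
print(s['t'],s['gripper_width'])
```

```text
[([0.61, 0.108, 0.011], 0.53), ([0.634, 0.093, 0.009], 0.5), ([0.605, 0.146, 0.011], 0.46)] [([0.614, 0.134, -0.003], 0.56)] [([0.637, -0.013, 0.174], 0.87)]
-10 42 [-12.6  -3.4   0.6] [11.5  9.2 10. ] [1.  4.  5.2]
10 79 [-10.8  -4.8  10. ] [11.4  9.6 29.9] [-0.5  3.  19.4]
30 90 [-11.9  -2.5  30. ] [12.4 10.6 49.9] [ 1.1  4.4 39.6]
50 69 [-8.7 -2.7 50.2] [ 9.6 12.5 69.5] [ 0.5  4.9 58.8]
70 62 [-7.7 -0.2 70.1] [ 8.3 12.4 89.9] [ 0.8  4.9 80.7]
90 59 [-10.1  -4.   90. ] [  9.3  18.8 109.6] [-0.1  5.6 98.2]
31.6333 0.010455226565531222
```

View pics/t9.png

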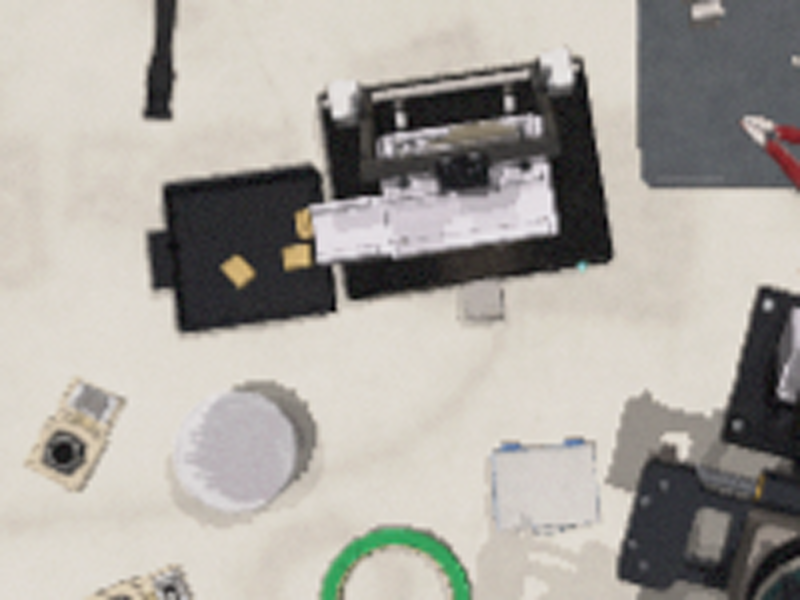

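All three tabs lie in the pan, at (237,270), (297,257) and (305,222) in the crop. The groove is empty, the frame is still up, and the brush has not slipped in the grip. Now I'll return it to its stand.

Run:
```python
from h import *
np.set_printoptions(precision=4,suppress=True)
F0=env.sense()['wrist_force']
for u in(90,60,30,12,6,3,1): 
    go(gp(u),RG,rate=.12 if u>10 else .05); f=env.sense()['wrist_force']-F0; print(u,f)
    if np.linalg.norm(f)>8: break
else: go(gp(0.3),RG,.03); print(env.sense()['wrist_force']-F0)
```

```text
90 [-1.1892 -0.2154 -1.0252]
60 [ 4.0044 -1.61   -1.5591]
30 [ 4.6472 -1.6542 -1.6147]
12 [ 3.5991 -1.8989 -1.5814]
6 [ 4.0199 -1.9106 -1.0396]
3 [ 4.465  -2.5831 -0.5954]
1 [ 4.4988 -2.1022 -0.4668]
[ 3.2878 -2.5154  2.1135]
```

Run:
```python
from h import *
np.set_printoptions(precision=4,suppress=True)
effector.release(); env.pause(.3); go(gp(80),RG,.2)
p,d,s=snap('wrist','w10'); print(s['t'])
for n in('brush_tip','groove_foot','brush'): print(n,[(np.round(r['at'],4).tolist(),round(r['score'],2)) for r in tip_of('wrist',n)])
print('foot model',sp(0,0,-79.5),'tip model',sp(1.5,0,-79))
W=cloud('wrist',d,s); L=(W-G0)@stand()*1000; g=p.max(-1)
for a in range(-80,90,20):
    q=(abs(L[...,1])<25)&(L[...,0]>-12)&(L[...,0]<25)&(L[...,2]>a)&(L[...,2]<a+20)&(g<80)
    if q.sum()>3: print(a,q.sum(),L[q].min(0).round(1),L[q].max(0).round(1),np.median(L[q],0).round(1))
```

```text
36.2167
brush_tip [([0.5695, -0.2338, 0.0283], 0.68), ([0.6132, 0.109, 0.0127], 0.51)]
groove_foot [([0.5677, -0.2327, 0.0229], 0.79)]
brush [([0.533, -0.2182, 0.0894], 0.92)]
foot model [ 0.5696 -0.2317  0.0235] tip model [ 0.5706 -0.232   0.0246]
-80 25 [  7.7  -2.3 -79.2] [ 12.    1.7 -60.3] [ 11.   -0.3 -67.4]
-60 26 [  9.8  -4.1 -58.6] [ 12.6   4.4 -40.3] [ 11.4  -0.3 -45.5]
-40 104 [  6.1  -4.9 -39.7] [ 12.4  10.2 -20.1] [  9.8  -0.3 -28.7]
-20 96 [ -3.1  -5.4 -20. ] [ 9.   4.9 -0.2] [  6.9  -0.3 -12.3]
0 83 [ 1.5 -5.2  0.3] [ 8.3  4.7 19.6] [ 7.3 -0.3 10.3]
20 134 [ 4.3 -4.9 20. ] [ 8.8  5.1 39.9] [ 7.6 -0.3 31.3]
40 178 [-4.4 -5.3 40. ] [ 8.1  5.1 59.8] [ 6.4  0.4 50.8]
60 416 [-6.6 -4.8 60.1] [ 6.6  5.  79.6] [ 2.9 -0.3 76. ]
```

Run:
```python
from h import *
np.set_printoptions(precision=3,suppress=True)
go(gp(80)+[0,0,.08],RG,.25)
p,R=bar(.95,0); jgo(p+[0,0,.07],R); go(p,R,.1); print(env.sense()['wrist_force'])
effector.grasp(20); s=env.sense(); print(s['gripper_width'],s['t'])
if .02<s['gripper_width']<.04:
  for a in list(np.linspace(.95,0,9)[1:])+[-.012]:
    p,R=bar(a,0); go(p,R,rate=.1); s=env.sense(); print(round(a,2),s['wrist_force'],round(s['gripper_width'],4))
  effector.release(); go(p+[0,0,.12],R,.2)
  env.reach([0.45,-0.2,0.38],Rt(0,0))
  p,d,s=snap('side','s11',(180,180,380,340),4); print(s['t'],[(np.round(r['at'],3).tolist(),round(r['score'],2)) for r in tip_of('side','thumb_bar_end')])
  p0,d0,_=load('side0'); W=cloud('side',d,None);W0=cloud('side',d0,None)
  for nm,V in(('before',W0),('after',W)):
    L=(V-N0)@RN*1000; print(nm,[(x,round(float(np.nanmedian(L[...,2][q])),1)) for x in range(-60,60,15) for q in [(abs(L[...,0]-x)<8)&(abs(L[...,1]-57)<5)&(L[...,2]>52)&(L[...,2]<90)] if q.sum()>2])
```

```text
[ 0.99  -0.701  1.165]
0.029681655785502175 39.7
0.83 [-0.136 -2.853 -2.963] 0.0296
0.71 [ 0.437 -3.415 -3.032] 0.0295
0.59 [ 1.121 -4.626 -4.029] 0.0297
0.48 [ 1.994 -5.945 -3.737] 0.0298
0.36 [ 1.732 -4.524 -2.555] 0.0295
0.24 [ 1.97  -4.591 -3.563] 0.0297
0.12 [ 1.315 -6.061 -2.893] 0.0296
0.0 [ 1.175 -4.584 -3.361] 0.0293
-0.01 [-2.557 -5.228  7.937] 0.0295
45.5833 [([0.568, -0.024, 0.052], 0.94)]
before [(-60, 56.5), (-45, 55.3), (-30, 55.8), (-15, 56.1), (0, 56.8), (15, 56.4), (30, 56.2), (45, 57.1)]
after [(-60, 55.4), (-45, 56.0), (-30, 56.4), (-15, 56.4), (0, 56.4), (15, 55.9), (30, 56.5), (45, 56.9)]
```

View pics/s11.png

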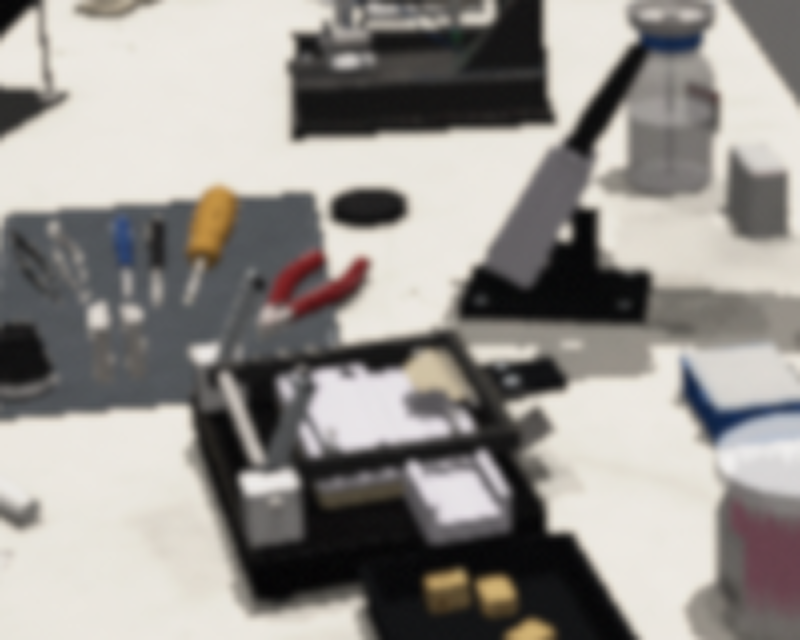

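The frame is flat again, with depths matching those before the job. The three tabs are in the pan at (445,590), (495,593) and (530,630), and the brush stands in its stand at (570,170). Handing in.

Run:
```python
from h import *
print(workorder.finish_job(), env.sense()['t'])
```

```text
the job is handed in; nothing more can be done
the job is handed in; nothing more can be done
```

I did the whole job and handed it in at about 46 s of the 72 s allowed; the system gives no verdict. I raised the press frame by its thumb bar, swept the three tabs into the scrap pan, put the brush back in its stand and lowered the frame closed.

**Last checks:**
- **Tabs:** all three are in the pan, as seen by the top camera after the sweep and the side camera at the end. The fingers stayed well above them.
- **Brush:** it stands in its groove in the same place as before the job, within about 1 mm along its length. The network put the bristle tips about 6 mm from the foot (limit 12 mm).
- **Press frame:** its top is back at the heights measured before the job, within about 1 mm. The arm felt about 8 N as the frame seated.
- **Arm:** it was parked clear of everything at hand-in.
- **Bystanders and pan:** I saw nothing displaced, but I did not measure their positions at the end.

**What failed or disagreed:**
- **First lift missed:** the finger ends are really 29 mm short of the reported TCP, so the first pinch closed in the air above the bar. I measured the offset with the side camera's depth, corrected for it, and the second lift worked.
- **Brush grip changed:** the arm could not reach the brush leaning the full 30°, so I gripped it with the tool leaning 20°.
- **Side force on the bar:** the pinch was slightly off-centre, which put 4 to 6 N sideways on the thumb bar while it moved. It did no visible harm.

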